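Clamp the casting mould shut

TASK

Close up the plaster casting mould for pouring: take the big flat-bladed key from its wooden stand and, with its blade, keeping your fingers off the mould and its screws, tighten both slotted clamp screws clockwise until they come up against their stops, without forcing them any further. Then put the key back upright in the stand and let go; leave the jar, the beaker and the rubber bulb where they are.

Things in the scene. Friction and masses are not known exactly. Their poses are not given: they have to be found in the camera images.
- mould: White plaster casting mould, a block 130 x 210 x 68 mm under two steel straps, fixed on a wooden cradle; overall about 150 (x) x 220 (y) x 125 mm high. Origin: centre of its underside on the bench; z up, y along its long side. Its top face leans 0.35 rad (20 deg) towards its own -x, so the screw axes lean that way.
- clamp_left_top (a point): Centre of the top face of the slotted screw at the mould's +y end; the frame is fixed to the mould. z: the screw's axis, outwards. Steel head 40 mm across, 15 mm high, turning in place on a boss; its slot runs right across it, 6 mm wide, 10 mm deep. The slot lies along x turned clockwise (seen from outside) by the joint value, but only to within 0.3 rad: see or feel it.
- screw_left (a joint): Turn of that screw in rad: grows clockwise seen from outside; starts between 0 and 1.0 (loose); hard stop at 2.9 (fully tight). Stiff to turn (0.15 N m). It does not rise or sink.
- clamp_right_top (a point): The same point for the same kind of screw at the mould's -y end, 124 mm from the other; axes alike. Its slot too may lie up to 0.3 rad off, not by the same amount.
- screw_right (a joint): Turn of the right screw, as for screw_left: starts 0 to 1.0, stop at 2.9.
- driver: Flat-bladed key, 126 mm long, about 0.2 kg. Origin: middle of the blade's lower edge; z up the shank. Steel blade 30 (x) x 3.5 (y) x 14 mm tall, shank 16 mm thick, guard disc 60 mm across at z = 66 to 72 mm, dark wooden handle 70 (x) x 24 mm (y) at z = 82 to 126 mm, to be pinched across y. It starts hanging upright in the stand by its guard disc.
- stand: Wooden tool stand, a fixed block 85 x 85 x 70 mm high with a square hole 39 mm wide right through it from above. Origin: centre of its underside. With the key put away its guard disc lies on the stand's top, the blade 4 mm over the bench. Stands to the left or right of the mould; the jar stands at the other side.
- slip_jar: White jar, 80 mm across, 110 mm high, loose; origin at its underside. Leave alone.
- beaker: Terracotta beaker, 80 mm across, 95 mm high, loose; origin at its underside. Leave alone.
- bulb: Red-brown rubber slip-trailing bulb standing nozzle up, 68 mm across, 120 mm high, loose; origin at its underside. Leave alone.
There are look-alikes about, which are no part of the job. What is shaped like the driver but blue is not meant. Leave any purple look-alike of the stand alone.

How it is judged:
On the way, in this order (a step that is already met when the one before it is completed fails the run):
1. one of the two screws is tight (value of joint any of screw_left, screw_right above 2.8 rad), for 0.1 s.
2. both screws are tight (value of joint each of screw_left, screw_right above 2.8 rad), for 0.1 s.
At the end, for the whole second after the job is handed in: Both screws within 0.1 rad of their stops (joint over 2.8); the key back in the stand, upright within 0.12 rad, within 14 mm of the hole's centre, its guard disc down on the block (blade less than 10 mm over the bench), at rest; jar, beaker and bulb within 30 mm of where they stood (all of step 2 and horizontal distance between driver and stand below 0.014 m and z of driver in the frame of stand below 0.01 m and angle between driver's own z axis and vertical below 0.12 rad and linear speed of driver below 0.02 m/s and distance of each of slip_jar, beaker, bulb from where it was at the start of the episode below 0.03 m); the robot touches nothing.
It fails at once if the fingers touch the mould or its screws (screws are turned with the key only) (contact force between the fingers and mould above 1 N).
It fails at once if a screw is forced hard against its stop, or the key rammed onto the mould (contact forces adding up to over 150 N, about 2 N m on a screw) (contact force between driver and mould above 150 N).
It fails at once if the jar, the beaker or the bulb is moved by 30 mm or more (distance of any of slip_jar, beaker, bulb from where it was at the start of the episode above 0.03 m).
It also fails if it takes over 72 s, if anything falls off the work surface, if the arm or the gripper's body presses on something with over 40 N, if the wrist force passes 120 N, or if a joint passes its speed limit or range.

ROBOT

A 7-joint arm with a two-finger parallel gripper is mounted at the origin on the work surface. World frame = base frame: x ahead of the robot, y to its left, z up, the work surface at z = 0. Lengths are in m, angles in rad, forces in N, time in s.
With the tool pointing down it reaches from about 0.4 to 0.9 m from the base axis. Payload 5.5 kg.
Tool frame: the origin (TCP) lies midway between the tips of the shut fingers; the grasp point (between the pads) lies 19 mm behind it; z points along the fingers, y is the line along which they close (so a half turn about z gives the same grasp; the last joint's range is limited). The gripper opens to 92 mm and grips with 3 to 60 N. Pads are 19 mm wide; open, the fingers measure 130 mm over their backs; the gripper's body (75 mm by 190 mm) begins 47 mm behind the grasp point.
Start: joints at [-1.07, 0.501, -0.427, 1.55, 0.221, 1.138, -0.21], TCP at [0.153, 0.632, 0.227] pointing down, gripper open.
Joint ranges: [-2.88, 2.88], [-0.31, 2.03], [-1.54, 1.56], [0.2, 2.42], [-1.41, 4.55], [0.19, 2.02], [-2.57, 2.57]. Speed limits (rad/s): [2.57, 2.57, 3.14, 3.14, 3.14, 3.14, 3.14].

INTERFACE

Orientations are given as a unit quaternion [w, x, y, z].
In Python, from cell import ctrl gives the robot as it stands.
- The arm moves only by the tool servo_tool, never from a script. Its argument "series" is a list of rows, each a list of 7 numbers: the opening, from 0 (shut) to 1 (fully open), then the shift along the tool's x, y, z in units of 0.12 m (1.0 is 0.12 m), then the turn, a rotation vector about the tool's x, y, z in units of 2 pi rad (1.0 is 2 pi rad). A call has 1 to 8 rows; each row is the pose to reach, as a shift and turn from the pose commanded when the call began, along the tool's axes at that moment, turning the shorter way round; what a row does not reach only later rows make up. A row lasts 1/10 s, in which the tool goes at most 50 mm and 8.59 degrees, less where a joint would pass 70% of its speed; a pose out of reach is approached as far as the arm can. A call with a number of a shift or a turn outside -1 to 1 is refused whole. A call with a gripper value outside its range is refused whole. The fingers move at their own pace and stop on an object; the grip force is fixed at half the most. Time passes only in rows, so rows that repeat a pose let the fingers close. It gives the time, the measured TCP pose, the force, the opening and the grip force at its end, in the units of the state.
- ctrl.get_state(): the state, without advancing time (a new reading comes with each control period).
- ctrl.get_image(name): name is "side" or "top"; returns a dict with "img" (420x560x3 uint8, blue, green, red), "vertical_fov" (degrees; the focal length in pixels is half the picture's height over the tangent of half this angle, whatever the lens; pixels are square), "cx", "cy" (the principal point, pixels), "k1" (the pictures are not rectified: a ray, as slopes to the right and down, at radius r is drawn at 1 + k1 r^2 times it, then the intrinsics apply), "extrinsics" (4x4, takes a point from camera to world coordinates). Camera axes: x right, y down, z forward; pixel columns grow to the right and rows downward; lengths in m; the calibration is good to about 2 mm. A picture is of the moment at which its call begins. There is no depth.
- ctrl.job_done(): hands the job in; it is judged then, once.
The state is a dict: "time_s": time; "joint_positions": joint angles; "qvel": joint speeds; "joint_torque": joint torques, N m; "tcp_pos": TCP position; "eef_rot": TCP orientation; "contact_force": force on the tool from outside, world axes, zero at the start; "wrist_torque": the same for the moment, N m; "finger_gap": finger opening in m; "finger_force": force on a finger pad.
Only numpy, scipy, OpenCV 4.12 (cv2) and the standard library are available. Lean on these libraries where they do the work, as an engineer would, in place of code of your own. Each camera call takes 0.05 s, during which the arm holds its last target. There are 200 camera calls.

## Working session

There is one attempt and no reset: what is moved stays moved. The work goes in short steps, Python scripts to look and compute and a tool call to move; the robot and the scene stay as the last step left them, time stands still between calls to the robot, and variables do not carry over. Pictures are saved under pics/ and viewed, at most 10 in all, crops included, and the job is handed in when it is done.

Besides the shell and the picture viewer there is one more tool, called as name(argument=value, ...), one argument or row to a line, values as JSON. servo_tool: Moves the arm, as the interface text tells. Its arguments: {"type":"object","properties":{"series":{"type":"array"}},"required":["series"]}

```bash
mkdir -p pics; ls
cat > h.py <<'E'
import numpy as np, cv2
from cell import ctrl
from scipy.spatial.transform import Rotation as R
def shot(n):
    d=ctrl.get_image(n); return d
def ray(d,u,v):
    f=d["img"].shape[0]/2/np.tan(np.radians(d["vertical_fov"])/2)
    K=np.array([[f,0,d["cx"]],[0,f,d["cy"]],[0,0,1.]])
    p=cv2.undistortPoints(np.array([[[u,v]]],float),K,np.array([d["k1"],0,0,0.]))[0,0]
    E=np.array(d["extrinsics"]); r=E[:3,:3]@[p[0],p[1],1]
    return E[:3,3],r/np.linalg.norm(r)
def onz(d,u,v,z):
    o,r=ray(d,u,v); return o+r*(z-o[2])/r[2]
def two(d1,p1,d2,p2):
    o1,r1=ray(d1,*p1);o2,r2=ray(d2,*p2)
    t=np.linalg.lstsq(np.c_[r1,-r2],o2-o1,rcond=None)[0]
    a=o1+t[0]*r1;b=o2+t[1]*r2; return (a+b)/2,np.linalg.norm(a-b)
def proj(d,P):
    f=d["img"].shape[0]/2/np.tan(np.radians(d["vertical_fov"])/2)
    E=np.linalg.inv(np.array(d["extrinsics"])); q=E[:3,:3]@P+E[:3,3]; s=q[:2]/q[2]; s=s*(1+d["k1"]*(s@s))
    return f*s+[d["cx"],d["cy"]]
def rotq(): 
    w,x,y,z=ctrl.get_state()["eef_rot"]; return R.from_quat([x,y,z,w])
E
python3 - <<'E'
from h import *
np.set_printoptions(precision=4,suppress=True)
for n in("top","side"):
    d=shot(n); cv2.imwrite(f"pics/{n}0.png",d["img"]); print(n,d["vertical_fov"],d["cx"],d["cy"],d["k1"]); print(np.array(d["extrinsics"]))
s=ctrl.get_state(); print(s)
E
```

```text
pics
top 50.38785242934274 281.69505973671244 207.92746561832382 -0.0043090363390275045
[[ 0.0025 -0.9891  0.1474  0.3955]
 [-1.     -0.0029 -0.0021  0.0402]
 [ 0.0025 -0.1474 -0.9891  1.278 ]
 [ 0.      0.      0.      1.    ]]
side 46.65038818720904 279.7285746457585 196.24967101075032 -0.13160345026903636
[[ 0.766  -0.4399  0.4688 -0.035 ]
 [-0.6425 -0.4992  0.5814 -0.6948]
 [-0.0217 -0.7465 -0.665   0.9217]
 [ 0.      0.      0.      1.    ]]
{'time_s': 0.1, 'joint_positions': array([-1.0698,  0.5018, -0.4268,  1.5513,  0.2208,  1.1383, -0.2103]), 'qvel': array([-0.0033, -0.0006,  0.0001, -0.0029, -0.001 ,  0.0006,  0.001 ]), 'joint_torque': array([ -0.0103, -56.7869,  -5.8384, -27.9908,  -0.069 ,   0.0241,
         0.    ]), 'tcp_pos': array([0.153 , 0.6311, 0.2258]), 'eef_rot': array([-0.0001,  0.1186,  0.9929, -0.0009]), 'contact_force': array([-0.3233,  0.3668, -0.8022]), 'wrist_torque': array([ 0.0192, -0.0085,  0.0251]), 'finger_force': 0.0, 'finger_gap': 0.09172058635145554}
```

View pics/top0.png

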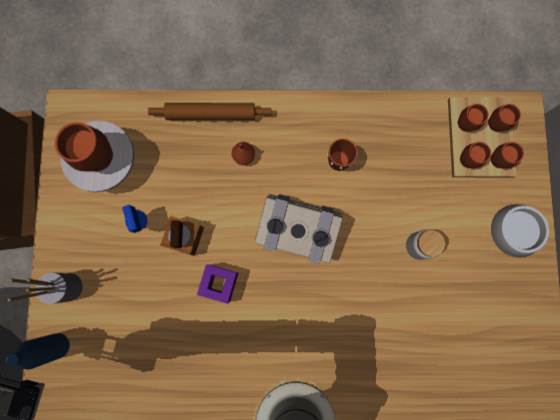

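View pics/side0.png

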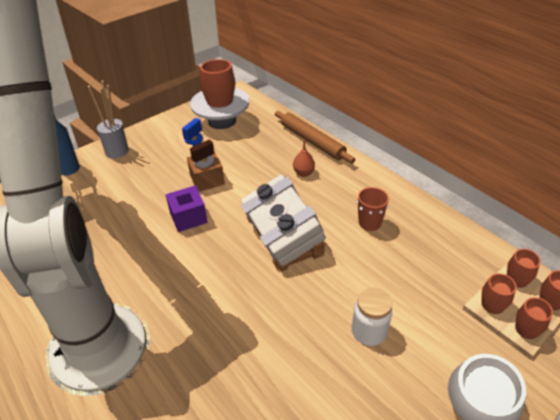

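Top view: the brown stand with the dark-handled key is at (182,235). The look-alikes are the blue key at (134,218) and the purple stand at (217,283), neither meant. The mould is at (300,229) with screws at (276,227) and (321,238), the jar at (428,243), the beaker at (343,153) and the bulb at (243,153). I'll confirm in one enlarged composite crop.

Run:
```python
from h import *
np.set_printoptions(precision=4,suppress=True)
t=cv2.imread("pics/top0.png"); s=cv2.imread("pics/side0.png")
def crop(im,x,y,w,h,W,H): return cv2.resize(im[y:y+h,x:x+w],(W,H),interpolation=cv2.INTER_CUBIC)
a=crop(t,250,190,100,75,400,300); b=crop(t,150,205,66,50,396,300); b=cv2.resize(b,(400,300))
c=crop(s,235,170,100,100,300,300); c=cv2.resize(s[170:270,235:335],(400,300)) if 0 else crop(s,230,170,100,75,400,300); e=crop(s,170,130,80,60,400,300)
cv2.imwrite("pics/comp.png",np.vstack([np.hstack([a,b]),np.hstack([c,e])]))
```

```text
(no output)
```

View pics/comp.png

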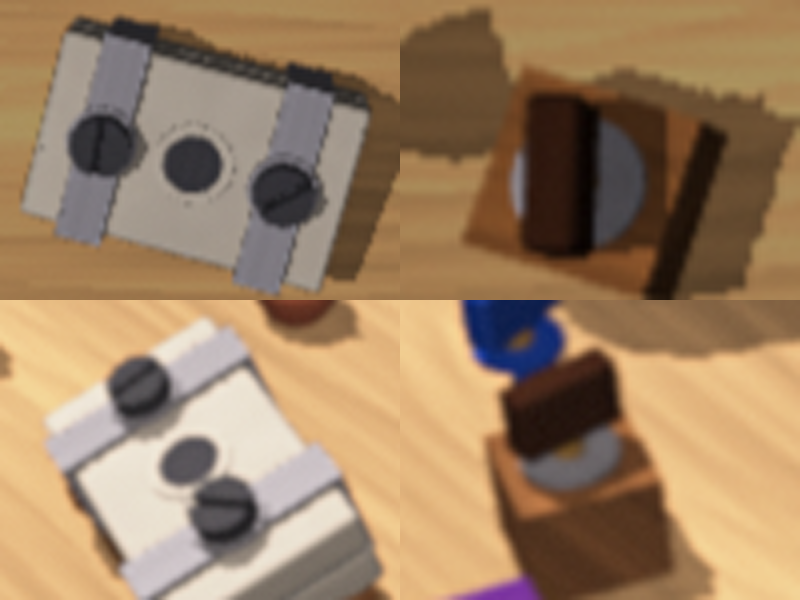

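The crop confirms it: the brown stand holds the key, whose dark handle and steel guard match, and the blue key stands behind it. Left slot is near-vertical at (275,226); right slot runs from (315,242) to (328,234.5). Now the positions.

```bash
cat > m.py <<'E'
from h import *
np.set_printoptions(precision=4,suppress=True)
dt,ds=shot("top"),shot("side")
if __name__=="__main__":
    c=lambda x,y:(250+x/4,190+y/4); g=lambda x,y:(230+x/4,170+(y-300)/4)
    L,eL=two(dt,c(100,144),ds,g(139,380)); Rr,eR=two(dt,c(286,192),ds,g(223,504))
    print("L",L,eL,"R",Rr,eR,"dist",np.linalg.norm(L-Rr))
    yv=L-Rr; yaw=np.arctan2(-yv[0],yv[1]); print("mould yaw",yaw)
    Rm=R.from_euler('z',yaw)*R.from_euler('y',-0.35); print("n",Rm.as_matrix()[:,2])
    def onpl(d,p,P):
        o,r=ray(d,*p); n=Rm.as_matrix()[:,2]; return o+r*((P-o)@n)/(r@n)
    for nm,P,lt,ls in(("L",L,((101,122),(98,169)),((120,397),(158,367))),("R",Rr,((260,208),(312,178)),((195,498),(252,511)))):
        for d,f,l in((dt,c,lt),(ds,g,ls)):
            v=Rm.inv().apply(onpl(d,f(*l[1]),P)-onpl(d,f(*l[0]),P)); print(nm,"slot cw angle",-np.arctan2(v[1],v[0])%np.pi, "len",np.linalg.norm(v))
    k=lambda x,y:(150+(x-400)/6.06,205+y/6.); e=lambda x,y:(170+x/5-80,130+(y-300)/5)
    H=[onz(dt,*k(*p),.130) for p in((532,95),(578,98),(578,248),(528,245))]; print("handle top",np.array(H),np.mean(H,0))
    G,e_=two(dt,k(555,171),ds,e(558,374)); print("handle top 2view",G,e_)
    S=[onz(dt,*k(*p),.070) for p in((525,67),(727,128),(464,242),(660,298))]; print("stand",np.array(S),np.mean(S,0))
E
python3 m.py
```

```text
L [0.5212 0.0551 0.1137] 0.0003273799284676064 R [ 0.4892 -0.0659  0.1143] 0.0016866875888840946 dist 0.12515552303711544
mould yaw -0.25901787505693225
n [-0.3315  0.0878  0.9394]
L slot cw angle 2.9596308728800826 len 0.03174146250274597
L slot cw angle 2.9970020029518634 len 0.03094583118855921
R slot cw angle 0.7636962234280353 len 0.03947651576922463
R slot cw angle 0.9421855190387606 len 0.03974927958971361
handle top [[0.532  0.3222 0.13  ]
 [0.5308 0.3025 0.13  ]
 [0.4662 0.3001 0.13  ]
 [0.4674 0.3214 0.13  ]] [0.4991 0.3115 0.13  ]
handle top 2view [0.4995 0.3116 0.1277] 0.00015044955988661391
stand [[0.552  0.3406 0.07  ]
 [0.5244 0.2489 0.07  ]
 [0.4724 0.3646 0.07  ]
 [0.4476 0.2765 0.07  ]] [0.4991 0.3076 0.07  ]
```

servo_tool(
  series=[
    [1,-0.4,-0.22,0,0,0,0],
    [1,-0.858,-0.478,0,0,0,0],
    [1,-0.858,-0.478,0,0,0,0],
    [1,-0.858,-0.478,0,0,0,0],
  ],
)

```text
time_s: 0.6
tcp_pos: [0.2441, 0.5487, 0.2264]
eef_rot: [0.001, 0.122, 0.993, -0.001]
contact_force: [0.2, 0.4, 0.0]
finger_gap: 0.0917
finger_force: 0.0
```

servo_tool(
  series=[
    [1,-0.4,-0.22,0,0,0,0],
    [1,-0.858,-0.478,0,0,0,0],
    [1,-0.858,-0.478,0,0,0,0],
    [1,-0.858,-0.478,0,0,0,0],
  ],
)

```text
time_s: 1.0
tcp_pos: [0.3289, 0.4697, 0.2266]
eef_rot: [0.001, 0.121, 0.993, -0.0]
contact_force: [-0.1, 0.2, -0.8]
finger_gap: 0.0915
finger_force: 0.0
```

servo_tool(
  series=[
    [1,-0.4,-0.22,0,0,0,0],
    [1,-0.858,-0.478,0,0,0,0],
    [1,-0.858,-0.478,0,0,0,0],
    [1,-0.858,-0.478,0,0,0,0],
  ],
)

```text
time_s: 1.4
tcp_pos: [0.4145, 0.3906, 0.2266]
eef_rot: [0.0, 0.12, 0.993, -0.0]
contact_force: [-0.3, -0.1, 0.7]
finger_gap: 0.0916
finger_force: 0.0
```

```bash
cat >> h.py <<'E'
def rel(pos=None,rot=None):
    """numbers (units of the tool) from measured pose to a target"""
    s=ctrl.get_state(); r=rotq(); out=[]
    if pos is not None: out+=list(r.inv().apply(np.array(pos)-s["tcp_pos"])/.12)
    if rot is not None: out+=list((r.inv()*rot).as_rotvec()/2/np.pi)
    return np.round(out,3)
def toolrot(n,xdir,deg=0):
    """tool z=-n, tool x along xdir projected"""
    z=-np.array(n)/np.linalg.norm(n); x=np.array(xdir,float); x-=z*(x@z); x/=np.linalg.norm(x)
    return R.from_matrix(np.c_[x,np.cross(z,x),z])
def st():
    s=ctrl.get_state(); print("t",round(s["time_s"],2),"q",s["joint_positions"].round(3),"p",s["tcp_pos"].round(4),"F",s["contact_force"].round(2),"M",s["wrist_torque"].round(3),"gap",round(s["finger_gap"],4),"ff",round(s["finger_force"],1)); print(rotq().as_matrix().round(4).tolist())
E
python3 - <<'E'
from h import *
st()
for yw in (.025,.025+np.pi): print(rel([.4993,.3115,.226],toolrot([0,0,1],[np.cos(yw),np.sin(yw),0])))
E
```

```text
t 1.4 q [-0.533  0.344 -0.335  1.761  0.128  1.058  0.416] p [0.4145 0.3906 0.2266] F [-0.26 -0.11  0.65] M [0.004 0.04  0.009] gap 0.0916 ff 0.0
[[-0.971, 0.2391, 0.0004], [0.2391, 0.971, -0.0003], [-0.0005, -0.0002, -1.0]]
[-0.844 -0.471  0.005  0.     0.     0.458]
[-0.844 -0.471  0.005 -0.     0.    -0.042]
```

servo_tool(
  series=[
    [1,-0.4,-0.22,0,0,0,-0.02],
    [1,-0.844,-0.471,0,0,0,-0.042],
    [1,-0.844,-0.471,0.2,0,0,-0.042],
    [1,-0.844,-0.471,0.3,0,0,-0.042],
    [1,-0.844,-0.471,0.3,0,0,-0.042],
  ],
)

```text
time_s: 1.9
tcp_pos: [0.4946, 0.3149, 0.1885]
eef_rot: [-0.003, -0.014, 1.0, -0.0]
contact_force: [-0.6, 0.1, 0.8]
finger_gap: 0.0918
finger_force: 0.0
```

Run:
```python
from h import *
st(); dt=shot("top"); ds=shot("side")
a=cv2.resize(dt["img"][195:270,140:240],(400,300),interpolation=3); b=cv2.resize(ds["img"][100:220,130:290],(400,300),interpolation=3)
cv2.imwrite("pics/g1.png",np.hstack([a,b]))
yw=.025+np.pi; print(rel([.4993,.3115,.0885],toolrot([0,0,1],[np.cos(yw),np.sin(yw),0])))
```

```text
t 1.9 q [-0.353  0.418 -0.331  1.752  0.154  1.002  0.859] p [0.4946 0.3149 0.1885] F [-0.59  0.1   0.8 ] M [-0.016  0.074  0.023] gap 0.0918 ff 0.0
[[-0.9996, -0.0288, -0.0051], [-0.0288, 0.9996, -0.0003], [0.0051, -0.0002, -1.0]]
[-0.032 -0.042  0.852  0.    -0.     0.001]
```

View pics/g1.png

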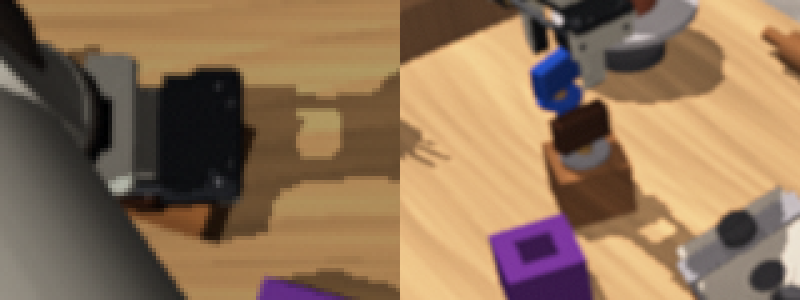

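The view shows the gripper open above the brown stand, nothing caught yet. The blue key stands close by on the +y side, so I go down with a half opening.

servo_tool(
  series=[
    [0.5,-0.03,-0.04,0,0,0,0],
    [0.5,-0.03,-0.04,0,0,0,0],
    [0.5,-0.03,-0.04,0,0,0,0],
  ],
)

```text
time_s: 2.3
tcp_pos: [0.5017, 0.3088, 0.1915]
eef_rot: [0.001, -0.013, 1.0, 0.0]
contact_force: [-0.3, -0.4, 0.2]
finger_gap: 0.0724
finger_force: 0.0
```

Run:
```python
from h import *
st()
yw=.025+np.pi; print(rel([.4993,.3115,.0885],toolrot([0,0,1],[np.cos(yw),np.sin(yw),0])))
```

```text
t 2.3 q [-0.342  0.415 -0.326  1.747  0.154  1.003  0.872] p [0.5017 0.3088 0.1915] F [-0.25 -0.41  0.15] M [-0.001  0.027  0.015] gap 0.0724 ff 0.0
[[-0.9996, -0.0265, 0.0011], [-0.0265, 0.9996, 0.0006], [-0.0011, 0.0006, -1.0]]
[0.02  0.023 0.858 0.    0.    0.   ]
```

servo_tool(
  series=[
    [0.5,0.02,0.023,0,0,0,0],
    [0.5,0.02,0.023,0.2,0,0,0],
    [0.5,0.02,0.023,0.4,0,0,0],
    [0.5,0.02,0.023,0.6,0,0,0],
    [0.5,0.02,0.023,0.858,0,0,0],
    [0.5,0.02,0.023,0.858,0,0,0],
    [0.5,0.02,0.023,0.858,0,0,0],
  ],
)

```text
time_s: 3.0
tcp_pos: [0.4986, 0.3111, 0.0878]
eef_rot: [-0.001, -0.013, 1.0, -0.0]
contact_force: [0.9, -0.4, 0.4]
finger_gap: 0.0461
finger_force: 0.0
```

servo_tool(
  series=[
    [0,0,0,0,0,0,0],
    [0,0,0,0,0,0,0],
    [0,0,0,0,0,0,0],
    [0,0,0,0,0,0,0],
    [0,0,0,0,0,0,0],
    [0,0,0,0,0,0,0],
  ],
)

```text
time_s: 3.6
tcp_pos: [0.4999, 0.3125, 0.0893]
eef_rot: [0.001, -0.013, 1.0, 0.001]
contact_force: [-1.6, 2.6, 6.4]
finger_gap: 0.0238
finger_force: 30.0
```

Run:
```python
from h import *
st()
```

```text
t 3.6 q [-0.374  0.544 -0.298  1.818  0.211  0.807  0.82 ] p [0.4999 0.3125 0.0893] F [-1.64  2.57  6.36] M [ 0.401  0.222 -0.037] gap 0.0238 ff 30.0
[[-0.9996, -0.0267, 0.0023], [-0.0267, 0.9996, 0.0024], [-0.0023, 0.0023, -1.0]]
```

servo_tool(
  series=[
    [0,0,0,-0.2,0,0,0],
    [0,0,0,-0.5,0,0,0],
    [0,0,0,-0.75,0,0,0],
    [0,0,0,-1,0,0,0],
    [0,0,0,-1,0,0,0],
  ],
)

```text
time_s: 4.1
tcp_pos: [0.5014, 0.3121, 0.2122]
eef_rot: [0.003, -0.013, 1.0, 0.002]
contact_force: [0.4, -0.8, -1.3]
finger_gap: 0.0236
finger_force: 30.0
```

servo_tool(
  series=[
    [0,0,0,-0.4,0,0,0],
    [0,0,0,-0.5,0,0,0],
    [0,0,0,-0.5,0,0,0],
    [0,0,0,-0.5,0,0,0],
  ],
)

```text
time_s: 4.5
tcp_pos: [0.4985, 0.3101, 0.2661]
eef_rot: [-0.001, -0.013, 1.0, -0.001]
contact_force: [-0.4, -0.1, -1.8]
finger_gap: 0.024
finger_force: 30.0
```

Run:
```python
from h import *
st(); dt=shot("top"); ds=shot("side")
a=cv2.resize(dt["img"][150:300,100:350],(400,300),interpolation=3); b=cv2.resize(ds["img"][60:180,150:310],(400,300),interpolation=3)
cv2.imwrite("pics/g2.png",np.hstack([a,b]))
np.savez("targets.npz")
n=np.array([-0.3315,0.0878,0.9394]); L=np.array([.5212,.0551,.1137])
yaw=-.259; Rm=R.from_euler('z',yaw)*R.from_euler('y',-.35)
x=Rm.apply([-np.cos(.17),-np.sin(.17),0])   # slot dir at cw angle -0.17, flipped
print(x, rel(L+n*(.085+.03),toolrot(n,x)))
```

```text
t 4.5 q [-0.333  0.341 -0.341  1.671  0.123  1.153  0.891] p [0.4985 0.3101 0.2661] F [-0.41 -0.13 -1.83] M [-0.067  0.048  0.017] gap 0.024 ff 30.0
[[-0.9997, -0.0258, -0.0018], [-0.0258, 0.9997, -0.0015], [0.0018, -0.0014, -1.0]]
[-0.93828176  0.07357889 -0.33795486] [ 0.176 -2.035  0.368  0.012 -0.055  0.018]
```

View pics/g2.png

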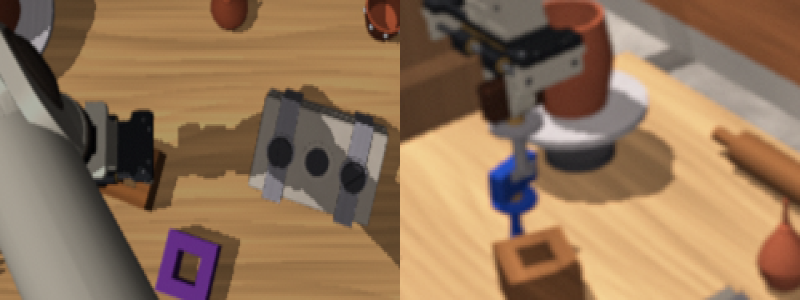

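The key is in the grip, blade free, and the stand is empty. The blue key still stands untouched. Next I move over the left screw.

servo_tool(
  series=[
    [0,0,-0.35,0,0,0,0],
    [0,0,-0.75,0,0,0,0],
    [0,0,-1,0,0,0,0],
    [0,0,-1,0,0,0,0],
  ],
)

```text
time_s: 5.0
tcp_pos: [0.5023, 0.1841, 0.2657]
eef_rot: [-0.002, -0.009, 1.0, -0.002]
contact_force: [-0.2, 0.1, -2.3]
finger_gap: 0.0238
finger_force: 30.0
```

servo_tool(
  series=[
    [0,0,-0.35,0,0,-0.018,0],
    [0,0.05,-0.75,0,0,-0.036,0],
    [0,0.1,-1,0.05,0.012,-0.055,0.018],
    [0,0.176,-1,0.1,0.012,-0.055,0.018],
    [0,0.176,-1,0.1,0.012,-0.055,0.018],
    [0,0.176,-1,0.1,0.012,-0.055,0.018],
  ],
)

```text
time_s: 5.6
tcp_pos: [0.4843, 0.0714, 0.2554]
eef_rot: [0.172, 0.042, 0.984, -0.035]
contact_force: [0.2, 0.5, -1.9]
finger_gap: 0.0237
finger_force: 30.0
```

```bash
cat >> h.py <<'E'
n=np.array([-0.3315,0.0878,0.9394]); Lp=np.array([.5212,.0551,.1137]); Rp=np.array([.4892,-.0659,.1143])
Rm=R.from_euler('z',-.259)*R.from_euler('y',-.35)
def slot(a): return -Rm.apply([np.cos(a),-np.sin(a),0])
def rep(P,a):
    """blade tip in the frame of the screw (slot-angle a axes), mm, and deviation"""
    s=ctrl.get_state(); r=rotq(); tip=s["tcp_pos"]+r.as_matrix()[:,2]*.085
    T=toolrot(n,slot(a)); print("tip-screw in tool axes mm",(T.inv().apply(tip-P)*1e3).round(1)," turn in tool",(T.inv()*r).as_rotvec().round(3))
E
python3 - <<'E'
from h import *
st(); rep(Lp,-.17); print(rel(Lp+n*.110,toolrot(n,slot(-.17))))
E
```

```text
t 5.6 q [-0.074 -0.033 -0.264  2.176  0.279  0.719  0.962] p [0.4843 0.0714 0.2554] F [ 0.2   0.49 -1.9 ] M [ 0.191  0.507 -0.004] gap 0.0237 ff 30.0
[[-0.9375, 0.0951, 0.3348], [0.0712, 0.994, -0.083], [-0.3407, -0.054, -0.9386]]
tip-screw in tool axes mm [-12.3   4.8 -61.8]  turn in tool [-0.005 -0.003 -0.002]
[ 0.102 -0.037  0.306  0.001  0.     0.   ]
```

servo_tool(
  series=[
    [0,0.102,-0.037,0.2,0,0,0],
    [0,0.102,-0.037,0.386,0,0,0],
    [0,0.102,-0.037,0.386,0,0,0],
    [0,0.102,-0.037,0.386,0,0,0],
  ],
)

```text
time_s: 6.0
tcp_pos: [0.4887, 0.0637, 0.2084]
eef_rot: [0.172, 0.043, 0.984, -0.035]
contact_force: [0.5, 0.2, -1.7]
finger_gap: 0.0238
finger_force: 30.0
```

Run:
```python
from h import *
st(); rep(Lp,-.17); dt=shot("top"); ds=shot("side")
a=cv2.resize(dt["img"][180:270,240:360],(400,300),interpolation=3); b=cv2.resize(ds["img"][130:250,200:360],(800,600),interpolation=3)
b[:300,400:]=a
cv2.imwrite("pics/i1.png",b)
```

```text
t 6.0 q [-0.067  0.042 -0.259  2.227  0.353  0.603  0.894] p [0.4887 0.0637 0.2084] F [ 0.48  0.16 -1.67] M [ 0.152  0.53  -0.026] gap 0.0238 ff 30.0
[[-0.9373, 0.0967, 0.3348], [0.0728, 0.9939, -0.0834], [-0.3408, -0.0538, -0.9386]]
tip-screw in tool axes mm [ -1.2   0.3 -15.5]  turn in tool [-0.005 -0.003 -0.001]
```

View pics/i1.png

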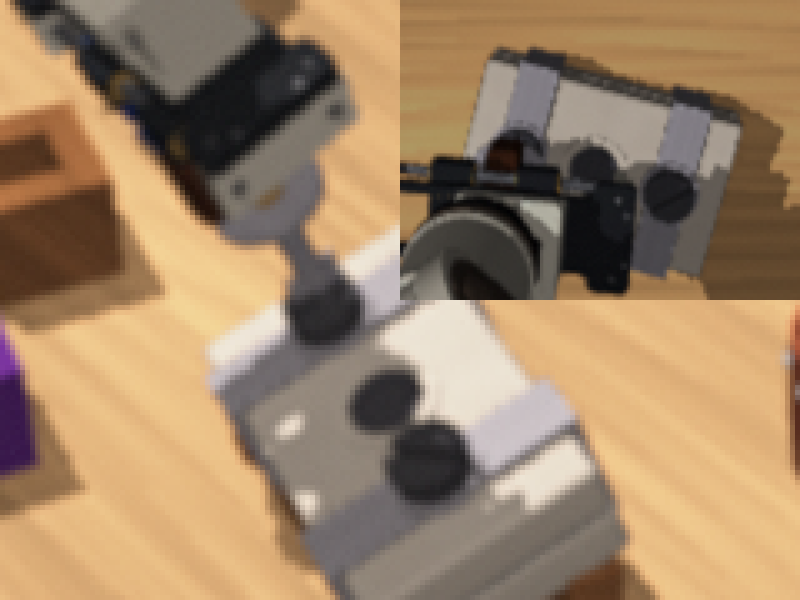

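The blade hangs just above the left screw head, around (325,290) in the crop, and lines up with it. I descend gently.

servo_tool(
  series=[
    [0,-0.0,0,0.05,0,0,0],
    [0,0.0,0,0.1,0,0,0],
    [0,0.0,0,0.13,0,0,0],
    [0,0.0,0,0.15,0,0,0],
    [0,0.0,0,0.16,0,0,0],
    [0,0,0,0.16,0,0,0],
  ],
)

```text
time_s: 6.7
tcp_pos: [0.4954, 0.0629, 0.1908]
eef_rot: [0.173, 0.043, 0.983, -0.034]
contact_force: [2.8, 4.8, -1.0]
finger_gap: 0.0236
finger_force: 30.0
```

Run:
```python
from h import *
st(); rep(Lp,-.17)
```

```text
t 6.7 q [-0.07   0.081 -0.254  2.236  0.396  0.557  0.855] p [0.4954 0.0629 0.1908] F [ 2.81  4.84 -1.05] M [ 1.53  -0.249  0.512] gap 0.0236 ff 30.0
[[-0.9362, 0.096, 0.338], [0.0723, 0.994, -0.082], [-0.3439, -0.0524, -0.9376]]
tip-screw in tool axes mm [-1.8  1.2  3.3]  turn in tool [-0.006 -0.006 -0.001]
```

servo_tool(
  series=[
    [0,0,0.008,0,0,0,-0.005],
    [0,0,0.008,0,0,0,-0.005],
    [0,0,0.008,0.02,0,0,-0.005],
    [0,0,0.008,0.04,0,0,-0.005],
    [0,0,0.008,0.04,0,0,-0.005],
  ],
)

```text
time_s: 7.2
tcp_pos: [0.4973, 0.0631, 0.1885]
eef_rot: [0.174, 0.028, 0.984, -0.038]
contact_force: [-11.1, 4.4, 23.7]
finger_gap: 0.024
finger_force: 30.0
```

Run:
```python
from h import *
st(); rep(Lp,-.17)
```

```text
t 7.2 q [-0.07   0.089 -0.255  2.235  0.409  0.552  0.873] p [0.4973 0.0631 0.1885] F [-11.12   4.4   23.69] M [0.879 0.991 0.072] gap 0.024 ff 30.0
[[-0.9382, 0.0675, 0.3394], [0.0413, 0.9956, -0.0839], [-0.3436, -0.0647, -0.9369]]
tip-screw in tool axes mm [-3.   1.6  6.2]  turn in tool [-0.004 -0.008 -0.032]
```

servo_tool(
  series=[
    [0,0.008,0,-0.02,0,0,0],
    [0,0.008,0,-0.02,0,0,0.012],
    [0,0.008,0,-0.02,0,0,0.024],
    [0,0.008,0,-0.02,0,0,0.036],
    [0,0.008,0,-0.02,0,0,0.048],
    [0,0.008,0,-0.02,0,0,0.06],
    [0,0.008,0,-0.02,0,0,0.06],
  ],
)

```text
time_s: 7.9
tcp_pos: [0.4948, 0.0628, 0.1882]
eef_rot: [0.176, 0.212, 0.961, -0.005]
contact_force: [-0.6, 5.5, 4.0]
finger_gap: 0.0239
finger_force: 30.0
```

```bash
cat >> h.py <<'E'
def ft():
    s=ctrl.get_state(); r=rotq(); print("tool F",r.inv().apply(s["contact_force"]).round(1),"tool M",r.inv().apply(s["wrist_torque"]).round(2))
E
python3 - <<'E'
from h import *
st(); rep(Lp,-.17); ft()
E
```

```text
t 7.9 q [-0.098  0.084 -0.226  2.239  0.399  0.552  0.504] p [0.4948 0.0628 0.1882] F [-0.58  5.55  3.98] M [ 1.283 -0.163  0.599] gap 0.0239 ff 30.0
[[-0.8483, 0.4085, 0.337], [0.4052, 0.9104, -0.0835], [-0.3409, 0.0657, -0.9378]]
tip-screw in tool axes mm [-0.3  1.2  5.6]  turn in tool [-0.006 -0.005  0.345]
tool F [ 1.4  5.1 -4.4] tool M [-1.36  0.42 -0.12]
```

servo_tool(
  series=[
    [0,0,0.004,0,0,0,0.016],
    [0,0,0.004,0,0,0,0.032],
    [0,0,0.004,0,0,0,0.048],
    [0,0,0.004,0,0,0,0.064],
    [0,0,0.004,0,0,0,0.08],
    [0,0,0.004,0,0,0,0.096],
    [0,0,0.004,0,0,0,0.112],
    [0,0,0.004,0,0,0,0.112],
  ],
)

```text
time_s: 8.7
tcp_pos: [0.4947, 0.0628, 0.1881]
eef_rot: [0.167, 0.53, 0.829, 0.056]
contact_force: [-1.0, 4.8, 6.3]
finger_gap: 0.0241
finger_force: 30.0
```

Run:
```python
from h import *
st(); rep(Lp,-.17); ft()
```

```text
t 8.7 q [-0.15   0.083 -0.173  2.24   0.391  0.551 -0.193] p [0.4947 0.0628 0.1881] F [-0.96  4.78  6.28] M [0.951 0.131 0.427] gap 0.0241 ff 30.0
[[-0.3821, 0.8608, 0.3362], [0.8981, 0.4316, -0.0843], [-0.2177, 0.2698, -0.938]]
tip-screw in tool axes mm [-0.1  1.   5.6]  turn in tool [-0.006 -0.002  1.049]
tool F [ 3.3  2.9 -6.6] tool M [-0.34  0.99 -0.09]
```

servo_tool(
  series=[
    [0,0,0,0,0,0,0.016],
    [0,0,0,0,0,0,0.032],
    [0,0,0,0,0,0,0.048],
    [0,0,0,0,0,0,0.064],
    [0,0,0,0,0,0,0.08],
    [0,0,0,0,0,0,0.096],
    [0,0,0,0,0,0,0.112],
    [0,0,0,0,0,0,0.112],
  ],
)

```text
time_s: 9.5
tcp_pos: [0.4945, 0.0629, 0.188]
eef_rot: [0.137, 0.784, 0.596, 0.11]
contact_force: [-2.0, 4.0, 6.5]
finger_gap: 0.0241
finger_force: 30.0
```

Run:
```python
from h import *
st(); rep(Lp,-.17); ft()
```

```text
t 9.5 q [-0.2    0.081 -0.121  2.242  0.382  0.55  -0.889] p [0.4945 0.0629 0.188 ] F [-2.03  4.03  6.45] M [0.996 0.386 0.451] gap 0.0241 ff 30.0
[[0.2656, 0.9037, 0.3359], [0.964, -0.2521, -0.0843], [0.0085, 0.3462, -0.9381]]
tip-screw in tool axes mm [0.2 1.1 5.6]  turn in tool [-0.007  0.     1.753]
tool F [ 3.4 -0.6 -7.1] tool M [ 0.64  0.96 -0.12]
```

servo_tool(
  series=[
    [0,0,0,0,0,0,0.016],
    [0,0,0,0,0,0,0.032],
    [0,0,0,0,0,0,0.048],
    [0,0,0,0,0,0,0.064],
    [0,0,0,0,0,0,0.08],
    [0,0,0,0,0,0,0.096],
    [0,0,0,0,0,0,0.112],
    [0,0,0,0,0,0,0.112],
  ],
)

```text
time_s: 10.3
tcp_pos: [0.4943, 0.0631, 0.188]
eef_rot: [0.091, 0.941, 0.289, 0.15]
contact_force: [-2.4, 4.9, 7.2]
finger_gap: 0.024
finger_force: 30.0
```

Run:
```python
from h import *
st(); rep(Lp,-.17); ft()
```

```text
t 10.3 q [-0.25   0.079 -0.069  2.243  0.374  0.548 -1.586] p [0.4943 0.0631 0.188 ] F [-2.37  4.91  7.18] M [1.284 0.573 0.48 ] gap 0.024 ff 30.0
[[0.7873, 0.5172, 0.3357], [0.5719, -0.816, -0.084], [0.2305, 0.2581, -0.9382]]
tip-screw in tool axes mm [0.4 1.3 5.6]  turn in tool [-0.007  0.003  2.457]
tool F [ 2.6 -3.4 -7.9] tool M [ 1.45  0.32 -0.07]
```

servo_tool(
  series=[
    [0,0,0,0,0,0,0.01],
    [0,0,0,0,0,0,0.02],
    [0,0,0,0,0,0,0.03],
    [0,0,0,0,0,0,0.04],
    [0,0,0,0,0,0,0.05],
    [0,0,0,0,0,0,0.05],
  ],
)

```text
time_s: 10.9
tcp_pos: [0.4943, 0.0632, 0.1879]
eef_rot: [0.066, 0.975, 0.139, 0.163]
contact_force: [-2.1, 5.6, 6.3]
finger_gap: 0.0234
finger_force: 30.0
```

Run:
```python
from h import *
rep(Lp,-.17); ft()
```

```text
tip-screw in tool axes mm [0.4 1.4 5.6]  turn in tool [-0.007  0.005  2.77 ]
tool F [ 1.7 -4.8 -7.1] tool M [ 1.58 -0.12 -0.05]
```

servo_tool(
  series=[
    [0,0,0,0,0,0,0.006],
    [0,0,0,0,0,0,0.012],
    [0,0,0,0,0,0,0.012],
  ],
)

```text
time_s: 11.2
tcp_pos: [0.4944, 0.0632, 0.1879]
eef_rot: [0.06, 0.979, 0.103, 0.165]
contact_force: [-2.3, 4.8, 6.9]
finger_gap: 0.024
finger_force: 30.0
```

Run:
```python
from h import *
rep(Lp,-.17); ft()
```

```text
tip-screw in tool axes mm [0.3 1.5 5.6]  turn in tool [-0.007  0.005  2.844]
tool F [ 1.1 -4.1 -7.7] tool M [ 1.6  -0.26 -0.1 ]
```

servo_tool(
  series=[
    [0,0,0,0,0,0,0.006],
    [0,0,0,0,0,0,0.012],
    [0,0,0,0,0,0,0.012],
  ],
)

```text
time_s: 11.5
tcp_pos: [0.4944, 0.0633, 0.1879]
eef_rot: [0.054, 0.982, 0.066, 0.167]
contact_force: [-3.1, 5.4, 6.0]
finger_gap: 0.024
finger_force: 30.0
```

Run:
```python
from h import *
rep(Lp,-.17); ft()
```

```text
tip-screw in tool axes mm [0.3 1.5 5.6]  turn in tool [-0.007  0.006  2.92 ]
tool F [-0.1 -4.9 -7.1] tool M [ 1.59 -0.35 -0.14]
```

servo_tool(
  series=[
    [0,0,0,0,0,0,0.006],
    [0,0,0,0,0,0,0.012],
    [0,0,0,0,0,0,0.012],
  ],
)

```text
time_s: 11.8
tcp_pos: [0.4944, 0.0633, 0.1879]
eef_rot: [0.047, 0.984, 0.029, 0.169]
contact_force: [-2.5, 5.5, 5.1]
finger_gap: 0.0241
finger_force: 30.0
```

Run:
```python
from h import *
rep(Lp,-.17); ft()
```

```text
tip-screw in tool axes mm [0.3 1.5 5.6]  turn in tool [-0.007  0.006  2.995]
tool F [-0.3 -5.  -6.1] tool M [ 1.65 -0.41 -0.1 ]
```

servo_tool(
  series=[
    [0,0,0,0,0,0,0.006],
    [0,0,0,0,0,0,0.012],
    [0,0,0,0,0,0,0.012],
  ],
)

```text
time_s: 12.1
tcp_pos: [0.4943, 0.0632, 0.1879]
eef_rot: [0.042, 0.984, -0.007, 0.171]
contact_force: [-1.9, 4.8, 6.7]
finger_gap: 0.0242
finger_force: 30.4
```

Run:
```python
from h import *
rep(Lp,-.17); ft()
```

```text
tip-screw in tool axes mm [0.4 1.4 5.6]  turn in tool [-0.007  0.006  3.067]
tool F [ 0.5 -4.2 -7.3] tool M [ 1.32 -0.64 -0.92]
```

servo_tool(
  series=[
    [0,0,0,0,0,0,0.006],
    [0,0,0,0,0,0,0.012],
    [0,0,0,0,0,0,0.012],
  ],
)

```text
time_s: 12.4
tcp_pos: [0.4938, 0.063, 0.1878]
eef_rot: [0.036, 0.984, -0.044, 0.172]
contact_force: [-4.1, 5.1, 9.5]
finger_gap: 0.0249
finger_force: 31.9
```

Run:
```python
from h import *
rep(Lp,-.17); ft(); st()
```

```text
tip-screw in tool axes mm [1.  1.1 5.6]  turn in tool [ 0.005 -0.005 -3.141]
tool F [ -1.   -4.1 -10.8] tool M [ 1.05 -1.1  -1.11]
t 12.4 q [-0.298  0.078 -0.02   2.245  0.367  0.547 -2.266] p [0.4938 0.063  0.1878] F [-4.11  5.1   9.53] M [0.715 1.109 1.341] gap 0.0249 ff 31.9
[[0.9371, -0.0984, 0.335], [-0.0739, -0.9936, -0.0849], [0.3412, 0.0548, -0.9384]]
```

The stop is reached: torque jumped from 0.1 to about 1 N m. I ease off and withdraw.

servo_tool(
  series=[
    [0,0,0,0,0,0,-0.01],
    [0,0,0,0,0,0,-0.016],
    [0,0,0,-0.02,0,0,-0.016],
    [0,0,0,-0.06,0,0,-0.016],
    [0,0,0,-0.15,0,0,-0.016],
    [0,0,0,-0.4,0,0,-0.016],
    [0,0,0,-0.5,0,0,-0.016],
    [0,0,0,-0.5,0,0,-0.016],
  ],
)

```text
time_s: 13.2
tcp_pos: [0.4744, 0.0666, 0.2459]
eef_rot: [0.044, 0.984, 0.002, 0.171]
contact_force: [0.2, 1.2, -2.7]
finger_gap: 0.0237
finger_force: 29.4
```

Run:
```python
from h import *
st(); rep(Lp,-.17); ft()
```

```text
t 13.2 q [-0.299 -0.048 -0.044  2.217  0.303  0.697 -2.116] p [0.4744 0.0666 0.2459] F [ 0.24  1.23 -2.67] M [ 0.089  0.684 -0.003] gap 0.0237 ff 29.4
[[0.9413, -0.0107, 0.3374], [0.0192, -0.9962, -0.0851], [0.337, 0.0866, -0.9375]]
tip-screw in tool axes mm [ -0.5  -0.6 -55.7]  turn in tool [-0.009  0.004  3.049]
tool F [-0.6 -1.5  2.5] tool M [ 0.1  -0.68 -0.03]
```

Run:
```python
from h import *
dt=shot("top"); ds=shot("side")
out=[]
for d in(dt,ds):
    c=proj(d,Rp+n*.004); print(c.round(1)); x,y=c.round().astype(int); w=cv2.resize(d["img"][y-15:y+15,x-15:x+15],(400,400),interpolation=3)
    out.append(cv2.convertScaleAbs(w,alpha=2.2)); 
cv2.imwrite("pics/r1.png",np.hstack(out))
```

```text
[321.3 238.7]
[285.6 220. ]
```

View pics/r1.png

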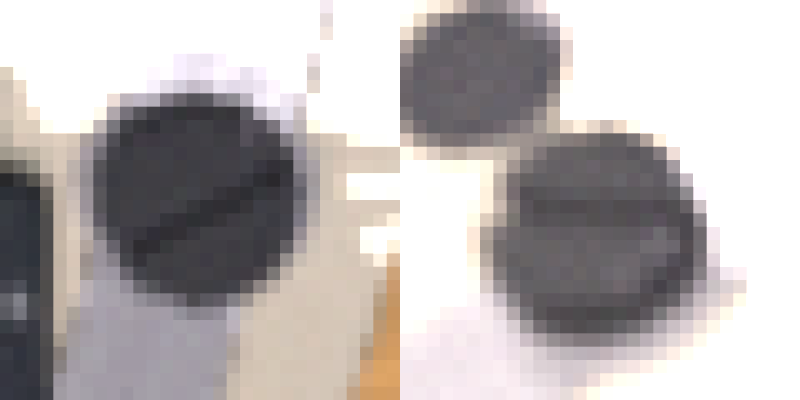

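The picture shows the right slot clearly: top view from (140,245) to (285,170), side view from (518,203) to (685,208), in crop pixels.

Run:
```python
from h import *
dt=shot("top"); ds=shot("side"); P=Rp+n*.004
for d,o,l in((dt,(306,224),((140,245),(285,170))),(ds,(271,205),((118,203),(285,208)))):
    q=[]
    for x,y in l:
        u,v=o[0]+x/13.333-.5,o[1]+y/13.333-.5; O,r=ray(d,u,v); q.append(Rm.inv().apply(O+r*((P-O)@n)/(r@n)-P))
    v=q[1]-q[0]; print("cw",-np.arctan2(v[1],v[0])%np.pi,"len",np.linalg.norm(v),"mid mm",(q[0]+q[1])*500)
T=toolrot(n,slot(.82)); print(rotq().as_matrix()[:,2])
off=toolrot(n,slot(-.17)).apply([.0004,.0013,0])
print(off, rel(Rp+off+n*(.085+.045),T), rel(Rp+off+n*(.085+.045)))
```

```text
cw 0.810008803865698 len 0.032059245380689314 mid mm [-9.97627891e-01 -5.17311918e-01 -3.66153504e-05]
cw 0.7414246733441032 len 0.032264554825816555 mid mm [1.08672860e-01 1.43519354e-01 6.62378894e-06]
[ 0.33372177 -0.08557196 -0.93877964]
[-0.00024688  0.00132087 -0.00021058] [-0.257  0.993  0.062  0.    -0.001 -0.328] [-0.257  0.993  0.062]
```

servo_tool(
  series=[
    [0,0,0.3,-0.05,0,0,-0.022],
    [0,-0.1,0.6,-0.05,0,0,-0.044],
    [0,-0.2,0.99,0,0,0,-0.066],
    [0,-0.26,0.99,0.06,0,0,-0.088],
    [0,-0.26,0.99,0.06,0,0,-0.11],
    [0,-0.26,0.99,0.06,0,0,-0.132],
    [0,-0.26,0.99,0.06,0,0,-0.154],
    [0,-0.26,0.99,0.06,0,0,-0.167],
  ],
)

```text
time_s: 14.2
tcp_pos: [0.4455, -0.0525, 0.2358]
eef_rot: [0.123, 0.849, 0.498, 0.124]
contact_force: [0.5, -0.8, -1.9]
finger_gap: 0.0238
finger_force: 29.4
```

servo_tool(
  series=[
    [0,0,0,0,0,0,-0.022],
    [0,0,0,0,0,0,-0.044],
    [0,0,0,0,0,0,-0.066],
    [0,0,0,0,0,0,-0.088],
    [0,0,0,0,0,0,-0.11],
    [0,0,0,0,0,0,-0.132],
    [0,0,0,0,0,0,-0.167],
    [0,0,0,0,0,0,-0.167],
  ],
)

```text
time_s: 15.0
tcp_pos: [0.4455, -0.0524, 0.2359]
eef_rot: [0.169, 0.486, 0.856, 0.046]
contact_force: [-0.1, -0.8, -1.5]
finger_gap: 0.0242
finger_force: 29.4
```

servo_tool(
  series=[
    [0,0,0,0,0,0,0],
    [0,0,0,0,0,0,0],
    [0,0,0,0,0,0,0],
  ],
)

```text
time_s: 15.3
tcp_pos: [0.4461, -0.052, 0.2367]
eef_rot: [0.169, 0.489, 0.855, 0.047]
contact_force: [-0.1, -1.1, -2.7]
finger_gap: 0.0242
finger_force: 29.4
```

Run:
```python
from h import *
st(); rep(Rp,.78); ft(); off=np.array([-.0002,.0008,0])
print(rel(Rp+off+n*(.085+.010),toolrot(n,slot(.78))))
```

```text
t 15.3 q [-0.422 -0.147  0.373  2.315  0.258  0.639  0.307] p [ 0.4461 -0.052   0.2367] F [-0.06 -1.13 -2.7 ] M [0.095 0.52  0.008] gap 0.0242 ff 29.4
[[-0.4656, 0.8192, 0.3349], [0.851, 0.5182, -0.0846], [-0.2429, 0.2456, -0.9385]]
tip-screw in tool axes mm [  2.1   1.7 -45.4]  turn in tool [-0.005  0.001  0.   ]
tool F [-0.3 -1.3  2.6] tool M [ 0.4   0.35 -0.02]
[-0.011 -0.01   0.294  0.001 -0.    -0.   ]
```

servo_tool(
  series=[
    [0,-0.012,-0.01,0.15,0,0,0],
    [0,-0.012,-0.01,0.29,0,0,0],
    [0,-0.012,-0.01,0.29,0,0,0],
    [0,-0.012,-0.01,0.33,0,0,0],
    [0,-0.012,-0.01,0.36,0,0,0],
    [0,-0.012,-0.01,0.38,0,0,0],
    [0,-0.012,-0.01,0.4,0,0,0],
    [0,-0.012,-0.01,0.4,0,0,0],
  ],
)

```text
time_s: 16.1
tcp_pos: [0.4622, -0.0578, 0.192]
eef_rot: [0.169, 0.488, 0.855, 0.047]
contact_force: [-0.5, -0.5, -1.1]
finger_gap: 0.024
finger_force: 29.4
```

Run:
```python
from h import *
st(); rep(Rp,.78); ft()
```

```text
t 16.1 q [-0.419 -0.027  0.417  2.339  0.202  0.492  0.372] p [ 0.4622 -0.0578  0.192 ] F [-0.51 -0.46 -1.07] M [0.069 0.577 0.022] gap 0.024 ff 29.4
[[-0.4667, 0.8182, 0.3357], [0.8503, 0.5195, -0.0842], [-0.2433, 0.2461, -0.9382]]
tip-screw in tool axes mm [0.6 1.3 2.3]  turn in tool [-0.006  0.001 -0.001]
tool F [ 0.1 -0.9  0.9] tool M [ 0.45  0.36 -0.05]
```

servo_tool(
  series=[
    [0,0,0,0.015,0,0,0],
    [0,0,0,0.025,0,0,0],
    [0,0,0,0.03,0,0,0.006],
    [0,0,0,0.03,0,0,0.012],
    [0,0,0,0.03,0,0,0.024],
    [0,0,0,0.03,0,0,0.036],
    [0,0,0,0.03,0,0,0.036],
  ],
)

```text
time_s: 16.8
tcp_pos: [0.4634, -0.058, 0.1888]
eef_rot: [0.163, 0.581, 0.794, 0.066]
contact_force: [-0.3, 0.4, 0.4]
finger_gap: 0.024
finger_force: 29.5
```

Run:
```python
from h import *
st(); rep(Rp,.78); ft()
```

```text
t 16.8 q [-0.413 -0.017  0.414  2.34   0.196  0.481  0.152] p [ 0.4634 -0.058   0.1888] F [-0.29  0.41  0.38] M [-0.014  0.722  0.066] gap 0.024 ff 29.5
[[-0.271, 0.9021, 0.3358], [0.9453, 0.3153, -0.0842], [-0.1818, 0.2946, -0.9382]]
tip-screw in tool axes mm [0.6 1.4 5.8]  turn in tool [-0.006  0.001  0.225]
tool F [ 0.4 -0.  -0.5] tool M [ 0.67  0.23 -0.13]
```

servo_tool(
  series=[
    [0,0,0,0,0,0,0.016],
    [0,0,0,0,0,0,0.032],
    [0,0,0,0,0,0,0.048],
    [0,0,0,0,0,0,0.064],
    [0,0,0,0,0,0,0.08],
    [0,0,0,0,0,0,0.096],
    [0,0,0,0,0,0,0.112],
    [0,0,0,0,0,0,0.112],
  ],
)

```text
time_s: 17.6
tcp_pos: [0.4626, -0.0581, 0.1884]
eef_rot: [0.13, 0.819, 0.546, 0.118]
contact_force: [-3.3, 1.3, 3.2]
finger_gap: 0.024
finger_force: 29.5
```

Run:
```python
from h import *
st(); rep(Rp,.78); ft()
```

```text
t 17.6 q [-0.398 -0.017  0.4    2.34   0.195  0.482 -0.55 ] p [ 0.4626 -0.0581  0.1884] F [-3.29  1.26  3.23] M [ 0.133  1.458 -0.045] gap 0.024 ff 29.5
[[0.3761, 0.8642, 0.3343], [0.9252, -0.3701, -0.0842], [0.051, 0.341, -0.9387]]
tip-screw in tool axes mm [1.1 0.5 5.9]  turn in tool [-0.003  0.003  0.928]
tool F [ 0.1 -2.2 -4.2] tool M [ 1.4  -0.44 -0.04]
```

servo_tool(
  series=[
    [0,0,0,0,0,0,0.016],
    [0,0,0,0,0,0,0.032],
    [0,0,0,0,0,0,0.048],
    [0,0,0,0,0,0,0.064],
    [0,0,0,0,0,0,0.08],
    [0,0,0,0,0,0,0.096],
    [0,0,0,0,0,0,0.112],
    [0,0,0,0,0,0,0.112],
  ],
)

```text
time_s: 18.4
tcp_pos: [0.4622, -0.0575, 0.1881]
eef_rot: [0.081, 0.957, 0.231, 0.155]
contact_force: [-6.9, 3.7, 4.5]
finger_gap: 0.0242
finger_force: 29.6
```

Run:
```python
from h import *
st(); rep(Rp,.78); ft()
```

```text
t 18.4 q [-0.384 -0.016  0.385  2.34   0.193  0.482 -1.252] p [ 0.4622 -0.0575  0.1881] F [-6.89  3.69  4.49] M [0.608 1.788 0.236] gap 0.0242 ff 29.6
[[0.8456, 0.4168, 0.3335], [0.4669, -0.8803, -0.0837], [0.2588, 0.2265, -0.939]]
tip-screw in tool axes mm [1.9 0.3 5.9]  turn in tool [-1.00e-03  5.00e-03  1.63e+00]
tool F [-2.9 -5.1 -6.8] tool M [ 1.41 -1.27 -0.17]
```

servo_tool(
  series=[
    [0,0,-0.004,0,0,0,0.01],
    [0,0,-0.004,0,0,0,0.02],
    [0,0,-0.004,0,0,0,0.03],
    [0,0,-0.004,0,0,0,0.03],
  ],
)

```text
time_s: 18.8
tcp_pos: [0.462, -0.0572, 0.188]
eef_rot: [0.066, 0.975, 0.14, 0.162]
contact_force: [-5.4, 2.2, 3.9]
finger_gap: 0.024
finger_force: 29.7
```

Run:
```python
from h import *
rep(Rp,.78); ft()
```

```text
tip-screw in tool axes mm [2.3 0.3 6. ]  turn in tool [-1.000e-03  5.000e-03  1.818e+00]
tool F [-3.1 -2.8 -5.7] tool M [ 1.1  -1.58 -0.1 ]
```

servo_tool(
  series=[
    [0,0,0,0,0,0,0.006],
    [0,0,0,0,0,0,0.012],
    [0,0,0,0,0,0,0.012],
  ],
)

```text
time_s: 19.1
tcp_pos: [0.4621, -0.0571, 0.1881]
eef_rot: [0.06, 0.979, 0.104, 0.164]
contact_force: [-6.6, 2.6, 3.0]
finger_gap: 0.0241
finger_force: 29.7
```

Run:
```python
from h import *
rep(Rp,.78); ft()
```

```text
tip-screw in tool axes mm [2.3 0.4 6. ]  turn in tool [-0.     0.005  1.892]
tool F [-4.6 -3.3 -5.2] tool M [ 1.02 -1.61 -0.13]
```

servo_tool(
  series=[
    [0,0,0,0,0,0,0.006],
    [0,0,0,0,0,0,0.012],
    [0,0,0,0,0,0,0.012],
  ],
)

```text
time_s: 19.4
tcp_pos: [0.462, -0.0571, 0.188]
eef_rot: [0.054, 0.982, 0.067, 0.166]
contact_force: [-6.3, 3.3, 4.2]
finger_gap: 0.0238
finger_force: 29.7
```

Run:
```python
from h import *
rep(Rp,.78); ft()
```

```text
tip-screw in tool axes mm [2.4 0.3 6. ]  turn in tool [-0.     0.005  1.968]
tool F [-4.1 -3.4 -6.4] tool M [ 0.92 -1.7  -0.14]
```

servo_tool(
  series=[
    [0,0,0,0,0,0,0.006],
    [0,0,0,0,0,0,0.012],
    [0,0,0,0,0,0,0.012],
  ],
)

```text
time_s: 19.7
tcp_pos: [0.462, -0.057, 0.188]
eef_rot: [0.048, 0.984, 0.03, 0.168]
contact_force: [-5.1, 3.0, 3.3]
finger_gap: 0.0239
finger_force: 29.8
```

Run:
```python
from h import *
rep(Rp,.78); ft()
```

```text
tip-screw in tool axes mm [2.5 0.5 6. ]  turn in tool [0.    0.006 2.043]
tool F [-3.5 -2.9 -5. ] tool M [ 0.9  -1.75 -0.19]
```

servo_tool(
  series=[
    [0,0,0,0,0,0,0.006],
    [0,0,0,0,0,0,0.012],
    [0,0,0,0,0,0,0.012],
  ],
)

```text
time_s: 20.0
tcp_pos: [0.462, -0.0569, 0.188]
eef_rot: [0.042, 0.985, -0.006, 0.17]
contact_force: [-6.6, 3.1, 4.5]
finger_gap: 0.024
finger_force: 30.5
```

Run:
```python
from h import *
rep(Rp,.78); ft()
```

```text
tip-screw in tool axes mm [2.6 0.4 6. ]  turn in tool [0.    0.005 2.116]
tool F [-4.7 -2.5 -6.7] tool M [ 0.67 -1.85 -0.84]
```

Right stop reached too: torque 0.84 N m at slot angle about 2.9, like the left. I ease off and withdraw.

servo_tool(
  series=[
    [0,0,0,0,0,0,-0.008],
    [0,0,0,0,0,0,-0.012],
    [0,0,0,-0.02,0,0,-0.012],
    [0,0,0,-0.06,0,0,-0.012],
    [0,0,0,-0.15,0,0,-0.012],
    [0,0,0,-0.4,0,0,-0.012],
    [0,0,0,-0.6,0,0,-0.012],
    [0,0,0,-0.6,0,0,-0.012],
  ],
)

```text
time_s: 20.8
tcp_pos: [0.4412, -0.0517, 0.2601]
eef_rot: [0.047, 0.983, 0.028, 0.173]
contact_force: [1.2, -0.7, -1.6]
finger_gap: 0.0239
finger_force: 29.8
```

Run:
```python
from h import *
st(); yw=.025
print(rel([.4991,.15,.27],toolrot([0,0,1],[np.cos(yw),np.sin(yw),0])))
```

```text
t 20.8 q [-0.388 -0.198  0.329  2.298  0.258  0.7   -1.739] p [ 0.4412 -0.0517  0.2601] F [ 1.19 -0.65 -1.56] M [ 0.055  0.622 -0.009] gap 0.0239 ff 29.8
[[0.9386, 0.0382, 0.3429], [0.0708, -0.994, -0.0831], [0.3377, 0.1023, -0.9357]]
[ 0.6   -1.644 -0.052  0.016 -0.055  0.005]
```

servo_tool(
  series=[
    [0,0.1,-0.2,-0.1,0.005,-0.018,0.002],
    [0,0.2,-0.5,-0.1,0.01,-0.036,0.004],
    [0,0.4,-0.8,-0.08,0.016,-0.055,0.005],
    [0,0.6,-0.99,-0.05,0.016,-0.055,0.005],
    [0,0.6,-0.99,-0.05,0.016,-0.055,0.005],
    [0,0.6,-0.99,-0.05,0.016,-0.055,0.005],
  ],
)

```text
time_s: 21.4
tcp_pos: [0.5007, 0.0718, 0.272]
eef_rot: [0.001, 1.0, 0.013, -0.004]
contact_force: [-0.9, -0.5, -2.1]
finger_gap: 0.0238
finger_force: 29.8
```

Run:
```python
from h import *
st(); yw=.025
print(rel([.4993,.3105,.27],toolrot([0,0,1],[np.cos(yw),np.sin(yw),0])))
d=shot("top"); c=np.mean([proj(d,p) for p in(Lp,Rp)],0); cv2.imwrite("pics/e1.png",cv2.resize(d["img"][195:265,100:360],(800,215),interpolation=3))
# stand hole / top face centre by wood-colour mask, stand only
x,y=proj(d,np.array([.4991,.3076,.07])).round().astype(int); cv2.imwrite("pics/e1.png",np.vstack([cv2.resize(d["img"][195:265,250:360],(800,509),interpolation=3)[:300],cv2.resize(d["img"][y-22:y+22,x-58:x+58],(800,300),interpolation=3)])); print(x,y)
```

```text
t 21.4 q [-0.484  0.173  0.326  1.869 -0.061  1.117 -1.681] p [0.5007 0.0718 0.272 ] F [-0.87 -0.48 -2.07] M [-0.145  0.217  0.017] gap 0.0238 ff 29.8
[[0.9996, 0.0255, -0.0075], [0.0254, -0.9997, -0.0016], [-0.0075, 0.0014, -1.0]]
[ 3.900e-02 -1.989e+00  1.400e-02  0.000e+00  1.000e-03  0.000e+00]
182 236
```

View pics/e1.png

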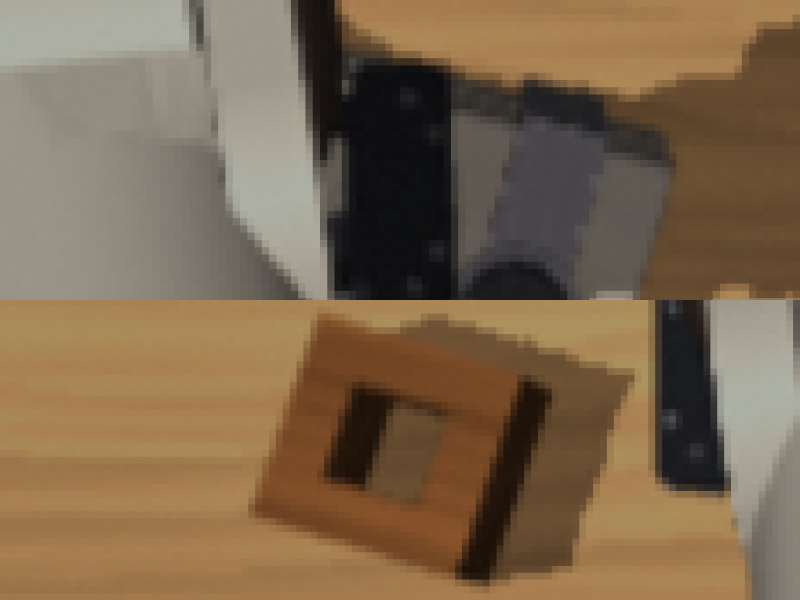

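The stand is empty and its hole's centre comes out at about pixel (180,235), so (0.499,0.312), which agrees with where the key hung. I return there.

servo_tool(
  series=[
    [0,0.04,-0.4,0.01,0,0.001,0],
    [0,0.04,-0.8,0.01,0,0.001,0],
    [0,0.04,-1,0.01,0,0.001,0],
    [0,0.04,-1,0.01,0,0.001,0],
  ],
)

```text
time_s: 21.85
tcp_pos: [0.5007, 0.1959, 0.2722]
eef_rot: [-0.001, 1.0, 0.015, 0.0]
contact_force: [-0.2, -0.0, -2.1]
finger_gap: 0.0241
finger_force: 29.8
```

servo_tool(
  series=[
    [0,0,-0.4,0,0,0,0],
    [0,0,-0.8,0,0,0,0],
    [0,0,-0.99,0,0,0,0],
    [0,0,-0.99,0,0,0,0],
    [0,0,-0.99,0,0,0,0],
  ],
)

```text
time_s: 22.35
tcp_pos: [0.4994, 0.3089, 0.2722]
eef_rot: [0.0, 1.0, 0.012, 0.0]
contact_force: [-0.2, -1.1, -1.8]
finger_gap: 0.0241
finger_force: 29.8
```

Run:
```python
from h import *
st(); yw=.025
print(onz(shot("top"),179.8,234.8,.07),rel([.4993,.3115,.0895],toolrot([0,0,1],[np.cos(yw),np.sin(yw),0])))
```

```text
t 22.35 q [-0.752  0.317  0.191  1.68  -0.064  1.151 -2.092] p [0.4994 0.3089 0.2722] F [-0.23 -1.11 -1.85] M [-0.141  0.175 -0.021] gap 0.0241 ff 29.8
[[0.9997, 0.0234, 0.0002], [0.0234, -0.9997, -0.0008], [0.0002, 0.0008, -1.0]]
[0.50110518 0.31370136 0.07      ] [-4.000e-03 -3.000e-02  1.523e+00  0.000e+00 -0.000e+00 -1.000e-03]
```

servo_tool(
  series=[
    [0,0.005,-0.03,0.3,0,0,0],
    [0,0.005,-0.03,0.6,0,0,0],
    [0,0.005,-0.03,0.7,0,0,0],
    [0,0.005,-0.03,0.8,0,0,0],
    [0,0.005,-0.03,0.8,0,0,0],
    [0,0.005,-0.03,0.8,0,0,0],
  ],
)

```text
time_s: 23.0
tcp_pos: [0.5007, 0.3146, 0.1776]
eef_rot: [-0.001, 1.0, 0.012, 0.001]
contact_force: [-0.4, -0.4, -1.9]
finger_gap: 0.0238
finger_force: 29.8
```

servo_tool(
  series=[
    [0,0,0,0.2,0,0,0],
    [0,0,0,0.4,0,0,0],
    [0,0,0,0.6,0,0,0],
    [0,0,0,0.65,0,0,0],
    [0,0,0,0.69,0,0,0],
    [0,0,0,0.69,0,0,0],
  ],
)

```text
time_s: 23.6
tcp_pos: [0.5004, 0.3151, 0.0944]
eef_rot: [-0.001, 1.0, 0.012, 0.001]
contact_force: [0.0, -0.2, -2.1]
finger_gap: 0.0241
finger_force: 29.8
```

Run:
```python
from h import *
st()
```

```text
t 23.6 q [-0.73   0.525  0.16   1.823 -0.112  0.801 -2.06 ] p [0.5004 0.3151 0.0944] F [ 0.03 -0.24 -2.12] M [-0.018  0.216 -0.046] gap 0.0241 ff 29.8
[[0.9997, 0.0244, 0.0011], [0.0244, -0.9997, 0.0015], [0.0012, -0.0015, -1.0]]
```

servo_tool(
  series=[
    [0,0,0.015,0.02,0,0,0],
    [0,0,0.015,0.035,0,0,0],
    [0,0,0.015,0.042,0,0,0],
    [0,0,0.015,0.042,0,0,0],
  ],
)

```text
time_s: 24.0
tcp_pos: [0.5001, 0.313, 0.0889]
eef_rot: [-0.001, 1.0, 0.012, 0.0]
contact_force: [-0.3, -0.6, -0.2]
finger_gap: 0.0241
finger_force: 29.8
```

Run:
```python
from h import *
st()
```

```text
t 24.0 q [-0.727  0.531  0.159  1.828 -0.114  0.79  -2.056] p [0.5001 0.313  0.0889] F [-0.35 -0.64 -0.23] M [-0.149  0.16  -0.011] gap 0.0241 ff 29.8
[[0.9997, 0.0243, 0.0005], [0.0243, -0.9997, 0.001], [0.0005, -0.001, -1.0]]
```

Seated: the key's weight is off the wrist. I release and retreat upward.

servo_tool(
  series=[
    [0.3,0,0,0,0,0,0],
    [0.4,0,0,0,0,0,0],
    [0.5,0,0,0,0,0,0],
    [0.5,0,0,0,0,0,0],
    [0.5,0,0,0,0,0,0],
  ],
)

```text
time_s: 24.5
tcp_pos: [0.4997, 0.3129, 0.0885]
eef_rot: [-0.0, 1.0, 0.012, -0.0]
contact_force: [-1.0, 0.4, 0.4]
finger_gap: 0.0455
finger_force: 0.0
```

servo_tool(
  series=[
    [0.5,0,0,-0.1,0,0,0],
    [0.5,0,0,-0.3,0,0,0],
    [0.5,0,0,-0.6,0,0,0],
    [0.5,0,0,-1,0,0,0],
    [0.5,0,0,-1,0,0,0],
  ],
)

```text
time_s: 25.0
tcp_pos: [0.504, 0.3152, 0.2165]
eef_rot: [-0.004, 1.0, 0.012, 0.005]
contact_force: [0.1, 0.7, 0.2]
finger_gap: 0.0457
finger_force: 0.0
```

servo_tool(
  series=[
    [0.5,-0.3,0,-0.2,0,0,0],
    [0.5,-0.6,0,-0.4,0,0,0],
    [0.5,-1,0,-0.6,0,0,0],
    [0.5,-1,0,-0.6,0,0,0],
    [0.5,-1,0,-0.6,0,0,0],
  ],
)

```text
time_s: 25.5
tcp_pos: [0.3794, 0.3105, 0.282]
eef_rot: [-0.002, 1.0, 0.013, 0.001]
contact_force: [0.9, 0.3, -0.2]
finger_gap: 0.0458
finger_force: 0.0
```

servo_tool(
  series=[
    [0.5,-0.3,0,0,0,0,0],
    [0.5,-0.6,0,0,0,0,0],
    [0.5,-0.6,0,0,0,0,0],
    [0.5,-0.6,0,0,0,0,0],
  ],
)

```text
time_s: 25.9
tcp_pos: [0.3086, 0.3079, 0.2802]
eef_rot: [-0.0, 1.0, 0.012, 0.0]
contact_force: [0.6, 0.2, -0.4]
finger_gap: 0.046
finger_force: 0.0
```

Run:
```python
from h import *
st(); d=shot("top"); s=shot("side")
cv2.imwrite("pics/f1.png",np.vstack([np.hstack([cv2.resize(d["img"][200:275,140:240],(400,300),interpolation=3),cv2.resize(d["img"][190:265,250:350],(400,300),interpolation=3)]),np.hstack([cv2.resize(s["img"][110:200,150:270],(400,300),interpolation=3),cv2.resize(s["img"][130:330,200:467],(400,300),interpolation=3)])]))
```

```text
t 25.9 q [-0.944  0.023  0.1    2.007 -0.003  1.112 -2.389] p [0.3086 0.3079 0.2802] F [ 0.6   0.21 -0.36] M [-0.061  0.142 -0.03 ] gap 0.046 ff 0.0
[[0.9997, 0.0243, 0.0002], [0.0243, -0.9997, 0.0003], [0.0002, -0.0003, -1.0]]
```

View pics/f1.png

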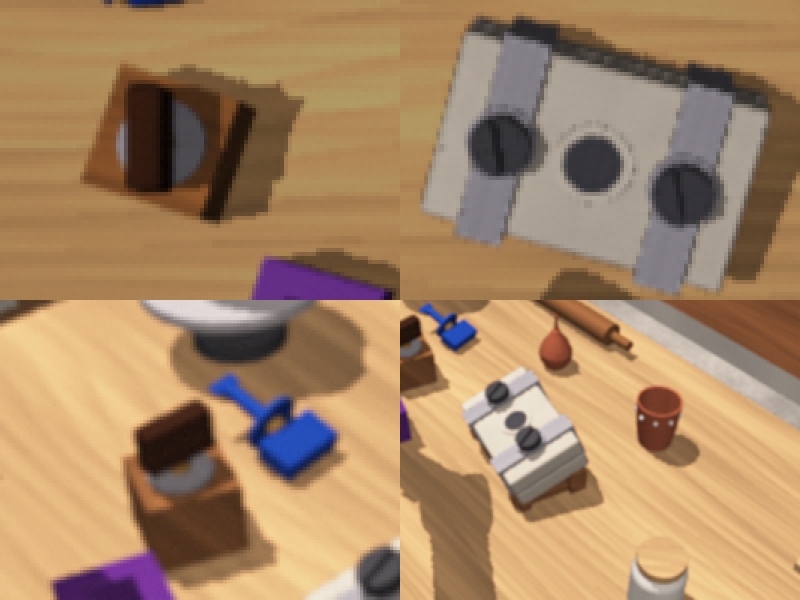

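The key is upright and seated in the stand. Both slots now lie at about 2.9, left at (500,145) and right at (683,193) in the crop, and the jar, beaker and bulb are in place. The blue look-alike has been tipped over on the bench.

```bash
python3 -c "
from cell import ctrl
print(ctrl.job_done())"
```

```text
the job is handed in; nothing more can be done
None
```

Job handed in, verdict not reported: both screws were tightened to their stops, the key is back upright in the stand, and the jar, beaker and bulb were left in place, but the blue look-alike key got tipped over on the bench, most likely by the gripper.

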